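# Snap the pH probe into its stand and keep it pressed

## Task

Pull the pH probe (blue head, white collar) up out of its tube in the storage rack, lower it tip first through the hole of the electrode stand's clamp, and press it down past the resistance until its collar snaps fully home between the two orange spring catches. Finish with the gripper still holding the probe and still pressing it down firmly, with about 10 N: do not let go. Leave everything else on the bench where it stands.

Things in the scene. Friction and masses are not known exactly. Their poses are not given: they have to be found in the camera images.
- probe: cordless pH probe, 150 mm long, 90 g. Origin at its tip, z up the axis. Glass shaft 12 mm across, 0-65 mm; white collar 65-81 mm: flat underside 22 mm wide, 34 mm at 74-76, 24 mm at 81; neck 18 mm; square blue head 24 x 24 mm (sides along probe x, y), 90-150 mm: grip at about 122. It starts upright in a rack tube, square to the rack, collar on the rim, tip 13 mm above the bench
- rack: fixed rack: white base 75 x 200 x 10 mm with three upright grey tubes in a row, 65 mm apart along its y axis (the middle one at its origin), 25 mm across outside, 16 mm inside, rims 78 mm above the bench. Origin: centre of the base's underside. The probe is in any of the tubes; rack and stand may change sides
- stand: fixed electrode stand: grey base, steel post 92 mm high 78 mm along +x from the hole, white clamp block 46 x 40 x 15 mm, top 90 mm above the bench. Origin on the bench below the clamp's hole, z up. Two orange spring catches at the block's +y and -y sides, 111 mm high, are spread by the collar as it is pushed down between them and spring back over it
- socket (a point): centre of the clamp hole's mouth on the block's top, 90 mm above the bench. Vertical hole 16 mm across, 2 mm chamfer, right through. Home: collar's flat underside on this face, so the tip is 65 mm below this point. The collar meets the catches about 15 mm before home; passing them takes 7 to 16 N, peak about 11 mm before home; the force then drops and they draw it to the stop
- beaker: low glass beaker, 64 mm across, 48 mm tall, on the stand base right under the clamp hole; origin: centre of its underside. The seated probe hangs inside it without touching
- thermo: temperature probe, black slim head 15 mm across, steel shaft, top 129 mm above the bench; hangs in another rack tube; origin at its tip
- rod: glass stirring rod with a small yellow knob, top 142 mm above the bench; hangs in another rack tube; origin at its tip
- reagent: amber bottle with black cap, 64 mm across, 135 mm tall; origin: centre of underside
- jar: small glass jar with white lid, 52 mm across, 65 mm tall; origin: centre of underside
- small_beaker: small glass beaker, 50 mm across, 60 mm tall; origin: centre of underside
- stopper: black rubber stopper, 26 mm across, 28 mm tall; origin: centre of underside
- spatula: flat steel micro spatula, 155 mm long, 16 mm wide, 4 mm thick, lying on the bench

How it is judged (in metres and radians):
On the way, in this order (a step that is already met when the one before it is completed fails the run):
1. the probe is held by the gripper, its tip clear above the rack's tubes (height (world z) of probe above 0.085 m and contact force between the fingers and probe above 1 N), for 0.1 s.
2. the probe's collar is snapped home on the clamp (z of probe in the frame of socket below -0.0625 m and horizontal distance between probe and socket below 0.006 m and angle between probe's own z axis and vertical below 0.08 rad), for 0.1 s.
At the end, for the whole second after the job is handed in: the probe's tip is at least 62.5 mm below the clamp's top face (home is 65 mm), within 6 mm of the hole's axis and within 0.08 rad of upright; the gripper still holds it and presses it on the stand with more than 4 N; it is at rest (all of step 2 and contact force between probe and stand above 4 N and contact force between the fingers and probe above 3 N and linear speed of probe below 0.02 m/s); the arm keeps its last pose, push and grip.
It fails at once if the beaker under the clamp is moved by more than 25 mm (distance of beaker from where it was at the start of the episode above 0.025 m).
It fails at once if another item in the rack is moved by more than 25 mm (distance of any of thermo, rod from where it was at the start of the episode above 0.025 m).
It fails at once if a bystander on the bench is moved by more than 25 mm (distance of any of reagent, jar, small_beaker, stopper, spatula from where it was at the start of the episode above 0.025 m).
It also fails if it takes over 51 s, if anything falls off the work surface, if the arm or the gripper's body presses on something with over 40 N, if the wrist force passes 120 N, or if a joint passes its speed limit or range.

## Robot

A 6-joint arm with a two-finger parallel gripper is mounted at the origin on the work surface. World frame = base frame: x ahead of the robot, y to its left, z up, the work surface at z = 0. Lengths are in mm, angles in rad, forces in N, time in s.
With the tool pointing down it reaches from about 300 to 775 mm from the base axis. Payload 14.6 kg.
Tool frame: the origin (TCP) lies between the finger pads; the fingertips stand manip.tip_reach ahead of it and the grasp point (between the pads) lies 5 mm behind it (manip.tip_reach is the distance from the TCP to the fingertips, in mm); z points along the fingers, y is the line along which they close (so a half turn about z gives the same grasp; the last joint's range is limited). The gripper opens to 94 mm and grips with 3 to 60 N. Pads are 16 mm wide; open, the fingers measure 119 mm over their backs; the gripper's body (75 mm by 177 mm) begins 78 mm behind the grasp point.
Start: joints at [-1.302, 0.3, 1.521, -0, 1.321, -0.067], TCP at [181.231, -519.273, 197.146] pointing down, gripper open.
Joint ranges: [-3.03, 3.03], [-0.79, 2.21], [0.23, 2.52], [-1.04, 4.18], [0, 3.07], [-2.55, 2.55]. Speed limits (rad/s): [2.22, 2.22, 2.57, 3.14, 3.14, 3.14].

## Interface

Orientations are given as [roll, pitch, yaw] about the fixed x, y, z axes, in that order (R = Rz(yaw) Ry(pitch) Rx(roll)).
In Python, from cell import manip gives the robot as it stands. The module is installed in compiled form; this text tells all that it offers.
- The arm moves only by the shell command python3 -m creep 'ROWS' [FORCE]. ROWS is JSON, a list of rows, each a list of 3 entries, a list of its own where there are three numbers: the opening, from -1 (shut) to 1 (fully open), then the shift along the tool's x, y, z in cm, then the turn about the tool's z in units of 5 degrees (1.0 is 5 degrees). In form: [[grip, [tx, ty, tz], roll], ...]. A call has 1 to 12 rows; each row is the pose to reach, as a shift and turn from the pose commanded when the call began, along the tool's axes at that moment; what a row does not reach only later rows make up. A row lasts 1/10 s, in which the tool goes at most 50 mm and 8.59 degrees, less where a joint would pass 70% of its speed; a pose out of reach is approached as far as the arm can. A call with a gripper value outside its range is refused whole. The fingers move at their own pace and stop on an object; FORCE is the grip in N (left out, the last holds). Time passes only in rows, so rows that repeat a pose let the fingers close. It gives the time, the measured TCP pose, the force, the opening and the grip force at its end, in the units of the state.
- manip.read_state(): the state, without advancing time (a new reading comes with each control period).
- manip.camera(name): name is "scene" or "top" or "wrist"; returns the picture (420x560x3 uint8, red, green, blue); there is no depth.
- manip.camera_params(name): a dict with "fovy" (degrees; the focal length in pixels is half the picture's height over the tangent of half this angle, whatever the lens; pixels are square), "cx", "cy" (the principal point, pixels), "k1" (the pictures are not rectified: a ray, as slopes to the right and down, at radius r is drawn at 1 + k1 r^2 times it, then the intrinsics apply), "origin" and "attitude" of the camera in the world. Camera axes: x right, y down, z forward; pixel columns grow to the right and rows downward; lengths in mm; the calibration is good to about 2 mm. A picture is of the moment at which its call begins: read the wrist's pose just before it. camera_params takes no time and is no camera call; for the wrist camera it gives the pose at the moment of the call.
- manip.sign_off(): hands the job in; it is judged then, once.
The state is a dict: "clock": time; "joints": joint angles; "qd": joint speeds; "effort": joint torques, N m; "eef_pos": TCP position; "eef_rot": TCP orientation; "wrist_force": force on the tool from outside, world axes, zero at the start; "moment": the same for the moment, N m; "finger_gap": finger opening in mm; "finger_force": force on a finger pad.
Only numpy, scipy, OpenCV 4.12 (cv2) and the standard library are available. Lean on these libraries where they do the work, as an engineer would, in place of code of your own. Each camera call takes 0.05 s, during which the arm holds its last target. There are 200 camera calls.

## Working session

There is one attempt and no reset: what is moved stays moved. The work goes in short steps, Python scripts to look and compute and a shell command to move; the robot and the scene stay as the last step left them, time stands still between calls to the robot, and variables do not carry over. Pictures are saved under pics/ and viewed, at most 10 in all, crops included, and the job is handed in when it is done.

```bash
mkdir -p pics; python3 - <<'E'
from cell import manip
import cv2
s=manip.read_state(); print(s, manip.tip_reach)
for n in("scene","top"):
    p=manip.camera_params(n); print(n,p)
    cv2.imwrite(f"pics/{n}0.png",manip.camera(n)[:,:,::-1])
E
```

```text
{'clock': 0.0, 'joints': array([-1.30158595e+00,  3.00457889e-01,  1.52155059e+00, -3.61793093e-05,
        1.32068531e+00, -6.66279483e-02]), 'qd': array([-0.00140217,  0.00037889,  0.00241027,  0.00023173,  0.00035796,
       -0.00099774]), 'effort': array([ 5.29989265e-04, -5.31807411e+01, -3.52730799e+01,  7.07955030e-02,
        2.43837159e-02, -8.14231430e-05]), 'eef_pos': array([ 181.16366938, -519.03589306,  196.6064757 ]), 'eef_rot': array([-3.14049162e+00, -3.83463836e-05,  3.35847278e-01]), 'wrist_force': array([0.31658863, 0.78485701, 0.09324495]), 'moment': array([0.08208065, 0.025283  , 0.02906966]), 'finger_force': 0.0, 'finger_gap': 94.14862626139009} 14.0
scene {'fovy': 52.84577657862036, 'cx': 277.45354678653575, 'cy': 208.7018947496468, 'k1': -0.004907289948136934, 'origin': array([1124.56574699, -373.1263308 ,  839.38460078]), 'attitude': array([-2.42690966e+00, -1.26430192e-04,  1.00621497e+00])}
top {'fovy': 53.469473063453364, 'cx': 285.4514501436538, 'cy': 209.9349751468778, 'k1': -0.01519074763021452, 'origin': array([ 321.44431059,  -15.40721571, 1182.98734442]), 'attitude': array([-2.93516959e+00,  2.47279762e-04, -1.45677744e+00])}
```

View pics/scene0.png

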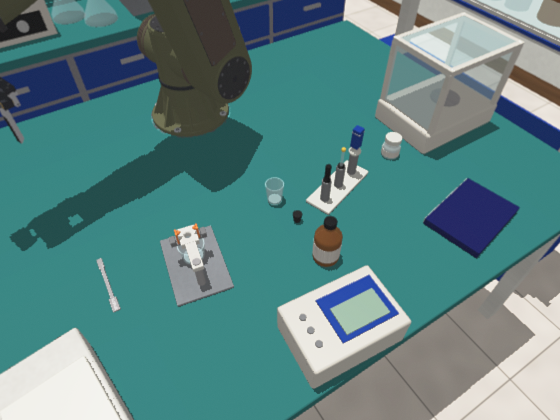

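View pics/top0.png

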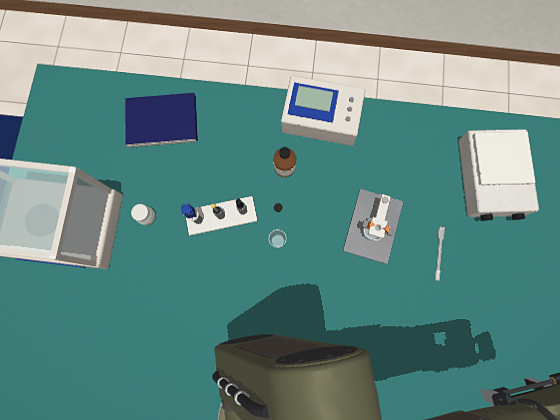

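The scene picture shows the blue head at (357,137) in the far tube of the rack, the stand at (190,245) with its orange catches, and the bottle near (327,243). The top view shows the head at (187,211), the rack around (222,215), the stand at (378,225), the beaker and the spatula. Next I measure by masks and triangulation.

```bash
cat > h.py <<'E'
from cell import manip
import numpy as np, cv2
from scipy.spatial.transform import Rotation as R
def K(p):
    f=210/np.tan(np.radians(p["fovy"]/2)); return np.array([[f,0,p["cx"]],[0,f,p["cy"]],[0,0,1]])
def rays(p,px):
    u=cv2.undistortPoints(np.array(px,float).reshape(-1,1,2),K(p),np.array([p["k1"],0,0,0.]))[:,0]
    return R.from_euler("xyz",p["attitude"]).apply(np.c_[u,np.ones(len(u))])
def plane(p,px,z):
    d=rays(p,px); o=p["origin"]; return o+d*((z-o[2])/d[:,2])[:,None]
def tri(p1,a,p2,b):
    d1=rays(p1,[a])[0];d2=rays(p2,[b])[0]
    t=np.linalg.lstsq(np.c_[d1,-d2],p2["origin"]-p1["origin"],rcond=None)[0]
    q=p1["origin"]+t[0]*d1; w=p2["origin"]+t[1]*d2
    return (q+w)/2,np.linalg.norm(q-w)
def mask(im,lo,hi): return cv2.inRange(cv2.cvtColor(im,cv2.COLOR_RGB2HSV),lo,hi)
def blobs(m,amin=5,roi=None):
    if roi: z=np.zeros_like(m); x0,y0,x1,y1=roi; z[y0:y1,x0:x1]=m[y0:y1,x0:x1]; m=z
    n,l,s,c=cv2.connectedComponentsWithStats(m)
    return [(int(s[i,4]),c[i].round(1),s[i,:4],l==i) for i in range(1,n) if s[i,4]>=amin]
BLUE=((110,140,40),(130,255,255)); ORANGE=((5,150,120),(18,255,255)); WHITE=((0,0,150),(179,50,255))
E
python3 - <<'E'
from h import *
np.set_printoptions(precision=1,suppress=True)
S=cv2.imread("pics/scene0.png")[:,:,::-1];T=cv2.imread("pics/top0.png")[:,:,::-1]
ps,pt=manip.camera_params("scene"),manip.camera_params("top")
bs=blobs(mask(S,*BLUE),20,(340,115,375,160));bt=blobs(mask(T,*BLUE),10,(170,195,215,225))
print("blue",[b[:3] for b in bs],[b[:3] for b in bt])
print(tri(ps,bs[0][1],pt,bt[0][1]))
os_=blobs(mask(S,*ORANGE),4,(160,210,225,270));ot=blobs(mask(T,*ORANGE),4,(350,200,410,250))
print("orange",[b[:3] for b in os_],[b[:3] for b in ot])
for a in os_:
  for b in ot: print(tri(ps,a[1],pt,b[1]))
# rack base, top view
for b in blobs(mask(T,*WHITE),200,(180,185,262,240)):
    r=cv2.minAreaRect(np.argwhere(b[3])[:,::-1].astype(np.float32)); w=plane(pt,cv2.boxPoints(r),10); print("rack",w,np.linalg.norm(w[1:]-w[:-1],axis=1),w.mean(0))
g=mask(T,(0,0,70),(179,60,150))
for b in blobs(g,300,(340,180,410,270)):
    r=cv2.minAreaRect(np.argwhere(b[3])[:,::-1].astype(np.float32)); w=plane(pt,cv2.boxPoints(r),8); print("base",w,np.linalg.norm(w[1:]-w[:-1],axis=1),w.mean(0))
c=np.hstack([cv2.resize(S[205:275,155:235],None,fx=5,fy=5,interpolation=2),cv2.resize(T[185:255,345:425],None,fx=5,fy=5,interpolation=2)])
c2=np.hstack([cv2.resize(S[115:215,300:380],None,fx=5,fy=4,interpolation=2)[:250],cv2.resize(T[190:240,180:260],None,fx=5,fy=5,interpolation=2)])
cv2.imwrite("pics/crop1.png",np.vstack([c,c2])[:,:,::-1])
E
```

```text
blue [(184, array([356.8, 137. ]), array([351, 126,  13,  23], dtype=int32))] [(125, array([187.8, 210.5]), array([181, 204,  15,  14], dtype=int32))]
(array([509.7, 259.4, 134.2]), np.float64(0.5788091992938893))
orange [(27, array([196. , 228.6]), array([193, 224,   7,  13], dtype=int32)), (19, array([176.2, 232.5]), array([174, 230,   6,   7], dtype=int32))] [(20, array([370.4, 224. ]), array([368, 221,   6,   7], dtype=int32)), (20, array([386.7, 228.6]), array([385, 226,   5,   7], dtype=int32))]
(array([ 534.9, -215.2,  100.2]), np.float64(1.968367886193124))
(array([ 533.4, -236.4,  111.8]), np.float64(44.39915008457762))
(array([ 528.7, -236.5,   98.1]), np.float64(41.51744604718102))
(array([ 526.3, -257.6,  106. ]), np.float64(1.5919274848895888))
rack [[532.4 304.9  10. ]
 [597.3 114.7  10. ]
 [524.8  89.7  10. ]
 [461.2 277.6  10. ]] [200.9  76.7 198.4] [528.9 196.7  10. ]
base [[ 514.5 -171.6    8. ]
 [ 654.2 -193.8    8. ]
 [ 636.  -322.5    8. ]
 [ 497.4 -297.5    8. ]] [141.4 130.  140.8] [ 575.5 -246.4    8. ]
```

View pics/crop1.png

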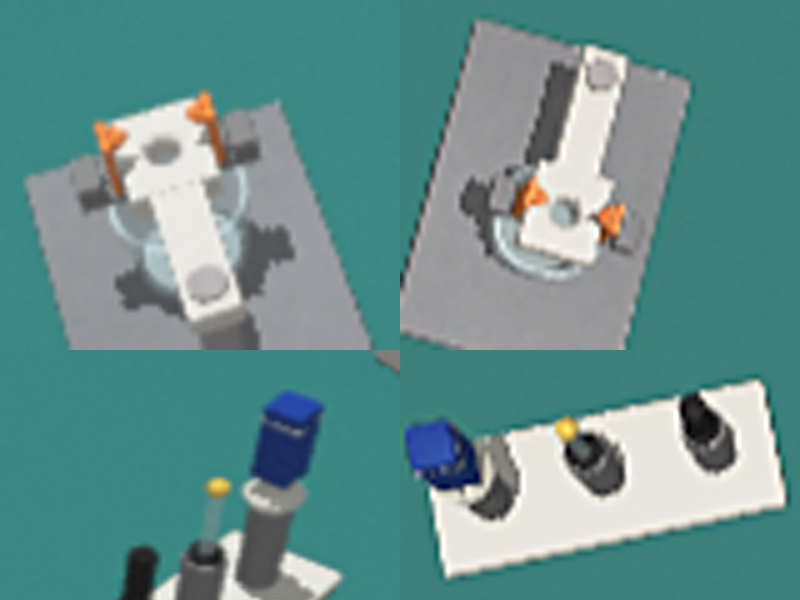

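Rack centre comes out at (529,197) with yaw about 0.33 and sides 200 x 76, which matches the text. The head at (510,259,134) agrees with the end tube at (508,258). The crop shows hole pixels at about (187,235) in the scene view and (378,227.6) in the top view. The tool's yaw of 0.336 is already square to the head, so I move above it with a narrower opening.

```bash
python3 -m creep '[[0.1,[5,-5.5,-3.5],0],[0.1,[10,-11,-3.5],0],[0.1,[15,-16.5,-3.5],0],[0.1,[20,-22,-3.5],0],[0.1,[25,-27.5,-3.5],0],[0.1,[30,-33,-3.5],0],[0.1,[35,-38.6,-3.5],0],[0.1,[40,-44,-3.5],0],[0.1,[45,-50,-3.5],0],[0.1,[50,-55,-3.5],0],[0.1,[56.5,-62.6,-3.5],0],[0.1,[56.5,-62.6,-3.5],0]]'
python3 - <<'E'
from h import *
np.set_printoptions(precision=1,suppress=True)
ps,pt=manip.camera_params("scene"),manip.camera_params("top")
print(plane(ps,[[187,235]],90),plane(pt,[[378,227.6]],90),tri(ps,[187,235],pt,[378,227.6]))
E
```

```text
clock: 1.3
eef_pos: [412.9, 30.7, 231.7]
eef_rot: [3.141, -0.0, 0.336]
wrist_force: [1.2, -1.8, 0.9]
finger_gap: 51.5
finger_force: 0.0
[[ 533.  -236.9   90. ]] [[ 529.1 -238.8   90. ]] (array([ 530.2, -237.9,   87.4]), np.float64(3.2259621335003708))
```

```bash
python3 -m creep '[[0.1,[16.6,-18.4,0],0],[0.1,[16.6,-18.4,0],0],[0.1,[16.6,-18.4,0],0],[0.1,[16.6,-18.4,0],0],[0.1,[16.6,-18.4,0],0],[0.1,[16.6,-18.4,0],0],[0.1,[16.6,-18.4,0],0],[0.1,[16.6,-18.4,0],0],[0.1,[16.6,-18.4,0],0]]'
python3 - <<'E'
from h import *
print(manip.read_state()["eef_pos"]);p=manip.camera_params("wrist");print(p)
cv2.imwrite("pics/w1.png",manip.camera("wrist")[:,:,::-1])
E
```

```text
clock: 2.2
eef_pos: [508.8, 255.9, 232.1]
eef_rot: [3.142, -0.001, 0.335]
wrist_force: [-0.9, -0.6, -0.1]
finger_gap: 51.6
finger_force: 0.0
[508.77473499 255.89105347 232.12162315]
{'fovy': 63.265899858090116, 'cx': 280.3497736012955, 'cy': 211.97298685738656, 'k1': -0.059115705484552646, 'origin': array([570.95215297, 278.2678526 , 419.56933407]), 'attitude': array([ 2.91032254e+00,  4.91680353e-05, -1.23628959e+00])}
```

View pics/w1.png

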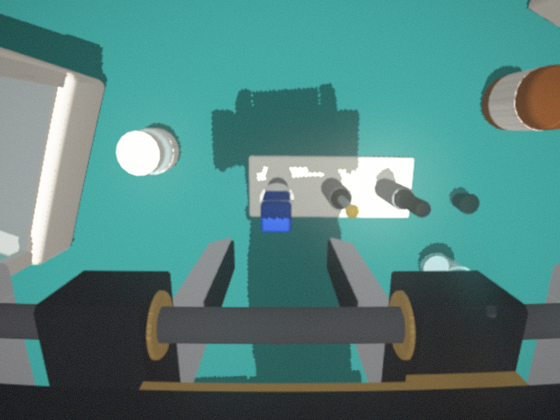

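The wrist view shows the head's bright top face at about (276,224), its side face above it, and the fingers straddling it and square to it, with the rod knob at (352,211).

```bash
python3 - <<'E'
from h import *
np.set_printoptions(precision=1,suppress=True)
p=manip.camera_params("wrist");im=cv2.imread("pics/w1.png")[:,:,::-1]
v=cv2.cvtColor(im,cv2.COLOR_RGB2HSV)
print(v[224,276],v[204,276])
b=blobs(mask(im,*BLUE),100,(250,180,300,240));print([x[:3] for x in b])
V=int(v[224,276,2]);m=mask(im,(110,140,V-25),(130,255,255))
for x in blobs(m,50,(250,180,300,240)):
    r=cv2.minAreaRect(np.argwhere(x[3])[:,::-1].astype(np.float32));w=plane(p,cv2.boxPoints(r),163)
    print(x[:3],w,w.mean(0),np.linalg.norm(np.diff(w,axis=0),axis=1))
    c=x[1]
pt=manip.camera_params("top");T=cv2.imread("pics/top0.png")[:,:,::-1]
vt=cv2.cvtColor(T,cv2.COLOR_RGB2HSV)[...,2]
mt=mask(T,(110,140,110),(130,255,255))
for x in blobs(mt,10,(170,195,215,225)): print("top",x[:3],tri(p,c,pt,x[1]))
E
```

```text
[112 170 231] [112 147 123]
[(779, array([274.9, 217.8]), array([261, 202,  30,  30], dtype=int32))]
(315, array([275.5, 224.4]), array([263, 218,  26,  13], dtype=int32)) [[505.  269.7 163. ]
 [511.3 251.3 163. ]
 [502.2 248.1 163. ]
 [495.8 266.6 163. ]] [503.6 258.9 163. ] [19.4  9.7 19.6]
top (78, array([185.7, 208.8]), array([181, 204,  10,  10], dtype=int32)) (array([506. , 257.7, 168.5]), np.float64(3.919181263219374))
```

```bash
python3 - <<'E'
from h import *
np.set_printoptions(precision=1,suppress=True)
p=manip.camera_params("wrist");im=cv2.imread("pics/w1.png")[:,:,::-1]
m=mask(im,(100,110,40),(130,255,255))
b=max(blobs(m,100,(250,180,300,240)),key=lambda x:x[0]);print(b[:3])
ys,xs=np.nonzero(b[3])
for r in range(206,236,3): 
    c=xs[ys==r]; print(r,(c.min(),c.max()) if len(c) else None, im[r,276])
x0=xs[(ys>221)&(ys<230)].min();x1=xs[(ys>221)&(ys<230)].max()+1;y1=ys.max()+1
w=plane(p,[[x0-.5,y1-.5],[x1-.5,y1-.5]],163);print(w,np.linalg.norm(w[1]-w[0]))
a=np.radians(18.8);print("centre",w.mean(0)[:2]+12*np.array([np.cos(a),np.sin(a)]))
# rack yaw from wrist
b=max(blobs(mask(im,(0,0,150),(179,70,255)),500,(240,150,420,222)),key=lambda x:x[0])
r=cv2.minAreaRect(np.argwhere(b[3])[:,::-1].astype(np.float32));w=plane(p,cv2.boxPoints(r),10);print(w,w.mean(0))
E
```

```text
(1115, array([275.4, 213.4]), array([260, 192,  32,  41], dtype=int32))
206 (np.int64(262), np.int64(289)) [ 58  77 131]
209 (np.int64(262), np.int64(289)) [ 53  74 131]
212 (np.int64(262), np.int64(289)) [ 50  75 129]
215 (np.int64(261), np.int64(289)) [ 50  72 127]
218 (np.int64(260), np.int64(291)) [ 73 114 225]
221 (np.int64(260), np.int64(291)) [ 75 123 231]
224 (np.int64(261), np.int64(290)) [ 77 119 231]
227 (np.int64(260), np.int64(291)) [ 74 120 231]
230 (np.int64(261), np.int64(290)) [ 69 109 221]
233 None [ 53 102 105]
[[492.9 268.5 163. ]
 [501.2 244.8 163. ]] 25.11391277364688
centre [508.4 260.6]
[[532.3 304.5  10. ]
 [597.9 117.8  10. ]
 [527.5  86.2  10. ]
 [459.9 280.9  10. ]] [529.4 197.3  10. ]
```

The head centre is (508.4, ~260). The measured width of 25 mm and the tube prediction of (508.3,258.8) both agree. I descend and grip.

```bash
python3 -m creep '[[0.1,[0.1,-0.36,0],0],[0.1,[0.1,-0.36,0],0],[0.1,[0.1,-0.36,3],0],[0.1,[0.1,-0.36,6],0],[0.1,[0.1,-0.36,8.5],0],[0.1,[0.1,-0.36,10.2],0],[0.1,[0.1,-0.36,10.2],0],[0.1,[0.1,-0.36,10.2],0]]'
python3 -m creep '[[-0.2,[0,0,0],0],[-0.3,[0,0,0],0],[-0.4,[0,0,0],0],[-0.6,[0,0,0],0],[-0.8,[0,0,0],0],[-1,[0,0,0],0],[-1,[0,0,0],0],[-1,[0,0,0],0],[-1,[0,0,0],0],[-1,[0,0,0],0]]' 40
```

```text
clock: 3.05
eef_pos: [508.8, 260.7, 130.4]
eef_rot: [-3.142, -0.0, 0.336]
wrist_force: [0.6, 0.5, 0.4]
finger_gap: 51.8
finger_force: 0.0
clock: 4.05
eef_pos: [508.8, 260.7, 130.0]
eef_rot: [-3.142, -0.001, 0.336]
wrist_force: [-1.0, 0.0, 5.7]
finger_gap: 23.6
finger_force: 39.9
```

Gripped: gap 23.6 mm, lateral force small. Lifting straight up.

```bash
python3 -m creep '[[-1,[0,0,-1],0],[-1,[0,0,-3],0],[-1,[0,0,-5.5],0],[-1,[0,0,-8],0],[-1,[0,0,-10.5],0],[-1,[0,0,-13],0],[-1,[0,0,-15],0],[-1,[0,0,-16],0],[-1,[0,0,-16],0],[-1,[0,0,-16],0]]'
python3 - <<'E'
from h import *
s=manip.read_state();print(s["eef_pos"],s["wrist_force"],s["moment"])
a=s["eef_rot"]; Rm=R.from_euler("xyz",a)
print("to 50mm short-of hole, cm",Rm.inv().apply(np.array([530,-237.5,290])-s["eef_pos"])/10)
cv2.imwrite("pics/s2.png",manip.camera("scene")[60:260,150:430][:,:,::-1].repeat(2,0).repeat(2,1))
E
```

```text
clock: 5.05
eef_pos: [508.4, 260.5, 288.7]
eef_rot: [3.141, 0.001, 0.336]
wrist_force: [0.3, 0.7, -0.5]
finger_gap: 24.0
finger_force: 39.9
[508.36313796 260.52290888 288.65721307] [ 0.26900202  0.71279085 -0.54666753] [-0.00733882  0.02742444  0.00725029]
to 50mm short-of hole, cm [-14.36703317  47.73410155  -0.10795266]
```

View pics/s2.png

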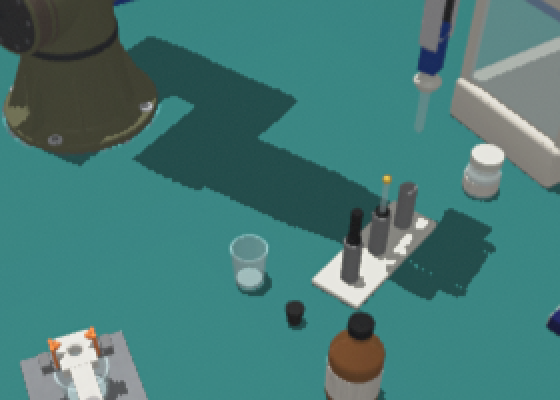

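The probe hangs upright in the gripper and its tube is empty; the rod and thermo stand unmoved. Next I go to a viewing pose 70 mm short of the hole, so the wrist camera looks at it.

```bash
python3 -m creep '[[-1,[-2,4,0],0],[-1,[-4,9,0],0],[-1,[-6,13.5,0],0],[-1,[-8,18,0],0],[-1,[-10,22.5,0],0],[-1,[-12,27,0],0],[-1,[-14,31.5,0],0],[-1,[-16,36,0],0],[-1,[-18,40,0],0],[-1,[-19.5,44,0],0],[-1,[-21,47,0],0],[-1,[-21.4,47.7,0],0]]'
python3 -m creep '[[-1,[0,0,0],0],[-1,[0,0,0],0],[-1,[0,0,0],0]]'
python3 - <<'E'
from h import *
s=manip.read_state();print(s["eef_pos"],s["eef_rot"]);p=manip.camera_params("wrist");print(p["origin"],p["attitude"])
cv2.imwrite("pics/w2.png",manip.camera("wrist")[:,:,::-1])
np.savez("w2.npz",**p)
E
```

```text
clock: 6.3
eef_pos: [462.7, -262.8, 288.1]
eef_rot: [-3.14, 0.002, 0.333]
wrist_force: [0.3, 1.2, -1.2]
finger_gap: 23.9
finger_force: 39.9
clock: 6.6
eef_pos: [464.0, -259.0, 289.7]
eef_rot: [-3.142, -0.0, 0.337]
wrist_force: [-0.1, -0.6, -0.8]
finger_gap: 23.9
finger_force: 39.9
[ 464.02812164 -258.98336618  289.66189081] [-3.14150439e+00 -7.08670103e-05  3.37311788e-01]
[ 526.24794874 -236.4431659   477.06238244] [ 2.90982559e+00  1.89501608e-04 -1.23357551e+00]
```

View pics/w2.png

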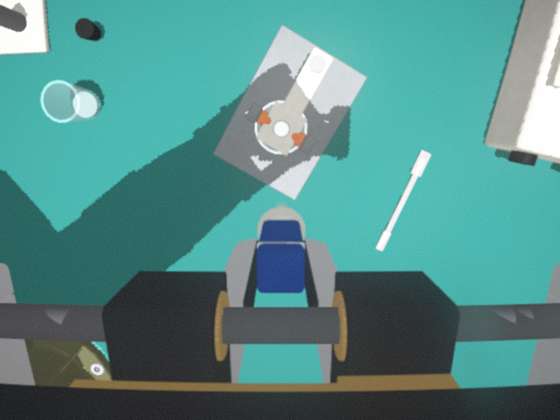

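The wrist view shows the hole at about (281.5,128) with the catches at (264,117) and (298,139), and the held head square at (281,265) with the collar behind it. I take a second view from lower and to the side.

```bash
python3 -m creep '[[-1,[0,2.5,1.5],0],[-1,[0,5,3],0],[-1,[0,6,4.5],0],[-1,[0,6,4.5],0],[-1,[0,6,4.5],0],[-1,[0,6,4.5],0]]'
python3 - <<'E'
from h import *
np.set_printoptions(precision=2,suppress=True)
s=manip.read_state();print(s["eef_pos"],s["eef_rot"]);p=manip.camera_params("wrist");im3=manip.camera("wrist")
cv2.imwrite("pics/w3.png",im3[:,:,::-1]); np.savez("w3.npz",**p)
p2=dict(np.load("w2.npz"));im2=cv2.imread("pics/w2.png")[:,:,::-1]
O=((2,120,90),(18,255,255))
print([b[:3] for b in blobs(mask(im2,*O),6,(230,90,330,170))]);print([b[:3] for b in blobs(mask(im3,*O),6,(100,30,330,200))])
c2=cv2.resize(im2[93:163,246:316],(400,400),interpolation=cv2.INTER_CUBIC)
b=blobs(mask(im3,*O),6,(100,30,330,200));c=np.mean([x[1] for x in b],0).astype(int);print(c)
c3=cv2.resize(im3[c[1]-35:c[1]+35,c[0]-35:c[0]+35],(400,400),interpolation=cv2.INTER_CUBIC)
cv2.imwrite("pics/c23.png",np.hstack([c2,c3])[:,:,::-1])
E
```

```text
clock: 7.25
eef_pos: [483.7, -316.1, 245.8]
eef_rot: [3.14, -0.001, 0.337]
wrist_force: [-0.2, -0.2, 0.3]
finger_gap: 23.8
finger_force: 39.9
[ 483.71 -316.11  245.8 ] [ 3.14 -0.    0.34]
[(102, array([263.8, 118. ]), array([258, 111,  12,  13], dtype=int32)), (98, array([297.9, 138.1]), array([292, 133,  13,  13], dtype=int32))]
[(134, array([197.4, 116.4]), array([189, 107,  15,  16], dtype=int32)), (163, array([236.9, 139.1]), array([229, 133,  17,  15], dtype=int32))]
[217 127]
```

View pics/c23.png

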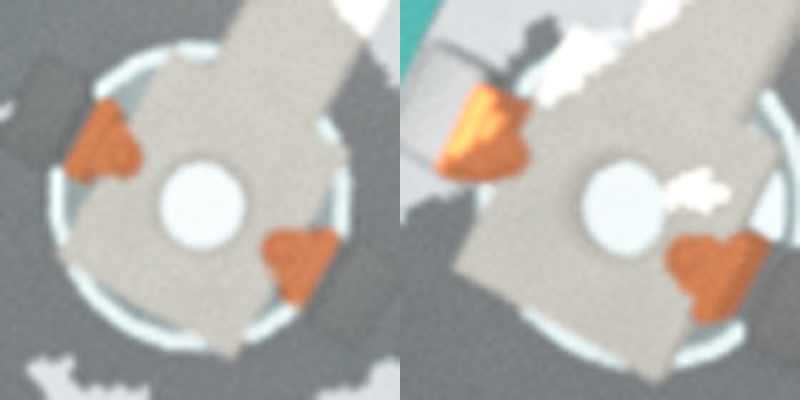

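Both crops show the hole clearly: centre (280.9,128.6) in view 2 and (221.1,128.0) in view 3. Now I triangulate it, and check from the collar edge where the probe sits in the hand.

```bash
python3 - <<'E'
from h import *
np.set_printoptions(precision=2,suppress=True)
p2=dict(np.load("w2.npz"));p3=dict(np.load("w3.npz"))
im2=cv2.imread("pics/w2.png")[:,:,::-1];im3=cv2.imread("pics/w3.png")[:,:,::-1]
def hole(im,g):
    x,y=map(int,g); q=cv2.GaussianBlur(im[y-9:y+11,x-9:x+11].min(2),(0,0),.6); m=(q>215).astype(np.uint8)
    n,l,s,c=cv2.connectedComponentsWithStats(m); i=l[9,9]; cs,_=cv2.findContours((l==i).astype(np.uint8),0,1); e=cv2.fitEllipse(max(cs,key=len)); return c[i]+[x-9,y-9],s[i,4],e
h2=hole(im2,(281,129));h3=hole(im3,(221,128));print(h2,h3)
for a,b in((h2[0],h3[0]),((280.94,128.64),(221.1,128))):
    print(tri(p2,a,p3,b),plane(p2,[a],90),plane(p3,[b],90))
for a,b in (((263.8,118),(197.4,116.4)),((297.9,138.1),(236.9,139.1))): print("catch",tri(p2,a,p3,b))
s=manip.read_state();Rm=R.from_euler("xyz",s["eef_rot"])
for im,p,tcp in((im2,p2,np.array([464.03,-258.98,289.66])),(im3,p3,s["eef_pos"])):
    col=cv2.cvtColor(im,cv2.COLOR_RGB2HSV)[196:246,281]; print(col[:,:].tolist()[::1][4:34])
    m=mask(im,(0,0,120),(179,60,255)); bl=[b for b in blobs(m,30,(240,195,325,250))]
    for b in bl: print(b[:3])
    mb=mask(im,*BLUE); 
    for b in blobs(mb,100,(240,195,325,300)):
        ys,xs=np.nonzero(b[3]); print("blue",b[2],[(r,xs[ys==r].min(),xs[ys==r].max()) for r in range(ys.min(),ys.max(),8)])
    for r in (205,206,207,208): print(r,Rm.inv().apply(plane(p,[[281,r]],tcp[2]-42)-tcp))
E
```

```text
(array([280.93, 128.57]), np.int32(167), ((8.935135841369629, 8.565136909484863), (13.64374828338623, 13.854660987854004), 49.96198654174805)) (array([221.95, 127.68]), np.int32(201), ((10.107986450195312, 8.55494213104248), (14.24424934387207, 17.447629928588867), 57.011985778808594))
(array([ 530.1 , -235.72,   74.07]), np.float64(0.48959440947869487)) [[ 529.72 -235.83   90.  ]] [[ 531.01 -238.21   90.  ]]
(array([ 529.86, -235.81,   79.33]), np.float64(0.2381362341275714)) [[ 529.65 -235.86   90.  ]] [[ 530.45 -237.51   90.  ]]
catch (array([ 533.96, -214.95,  101.68]), np.float64(0.08287671845910029))
catch (array([ 526.06, -256.58,  100.28]), np.float64(0.2967342403907446))
[[87, 134, 188], [88, 116, 187], [87, 91, 188], [88, 86, 181], [89, 81, 185], [87, 66, 185], [82, 34, 185], [53, 12, 187], [40, 12, 188], [38, 11, 187], [41, 11, 187], [45, 13, 189], [40, 12, 189], [40, 12, 188], [45, 13, 191], [38, 15, 190], [39, 13, 194], [46, 14, 197], [47, 9, 190], [103, 18, 167], [110, 77, 142], [110, 142, 129], [109, 160, 124], [109, 165, 127], [110, 158, 126], [110, 162, 124], [110, 1
[... 1402 characters left out ...]
rray([258, 206,  47,  33], dtype=int32))
(158, array([247.9, 244.2]), array([240, 238,  17,  12], dtype=int32))
(231, array([310.4, 244.2]), array([285, 238,  40,  12], dtype=int32))
(35, array([263.7, 242.9]), array([257, 242,  21,   6], dtype=int32))
blue [261 228  41  13] [(228, np.int64(284), np.int64(284)), (236, np.int64(261), np.int64(298))]
blue [257 244  48  48] [(244, np.int64(270), np.int64(281)), (252, np.int64(257), np.int64(304)), (260, np.int64(257), np.int64(304)), (268, np.int64(257), np.int64(304)), (276, np.int64(257), np.int64(304)), (284, np.int64(257), np.int64(303))]
205 [[17.01 -0.38 42.02]]
206 [[16.3  -0.38 42.01]]
207 [[15.6  -0.38 42.01]]
208 [[14.89 -0.38 42.01]]
```

View 2 looks straight down the hole and gives (529.7,-235.9). The catch midpoint is (530.0,-235.8), which agrees. View 3 is biased because it looks into the hole at an angle. The collar shows the probe axis about (-0.4,-0.35) mm from the tool axis. The target TCP is therefore (530.3,-236.2).

```bash
python3 -m creep '[[-1,[2.4,-2,0],0],[-1,[4.7,-4,0],0],[-1,[6.2,-5.3,0],0],[-1,[7.03,-6,0],0],[-1,[7.03,-6,0],0],[-1,[7.03,-6,0],0],[-1,[7.03,-6,0],0],[-1,[7.03,-6,0],0]]'
```

```text
clock: 8.1
eef_pos: [529.7, -237.8, 244.7]
eef_rot: [3.142, 0.0, 0.335]
wrist_force: [-0.7, 0.2, -0.3]
finger_gap: 23.7
finger_force: 39.9
```

```bash
python3 -m creep '[[-1,[0.1,-0.12,0],0],[-1,[0.1,-0.12,0],0],[-1,[0.1,-0.12,1],0],[-1,[0.1,-0.12,1],0],[-1,[0.1,-0.12,1],0]]'
python3 - <<'E'
from h import *
s=[]
ims=[]
for n in("scene","top","scene"): ims.append(manip.camera(n)); q=manip.read_state(); s.append(q["eef_pos"]); 
print(np.array(s),q["eef_rot"],q["wrist_force"])
cv2.imwrite("pics/c4.png",np.hstack([cv2.resize(ims[0][175:275,150:230],(400,500),interpolation=2),cv2.resize(ims[1][180:280,340:420],(400,500),interpolation=2)])[:,:,::-1])
E
```

```text
clock: 8.6
eef_pos: [530.5, -235.5, 234.2]
eef_rot: [-3.141, 0.001, 0.336]
wrist_force: [-0.6, 0.3, 0.9]
finger_gap: 23.8
finger_force: 39.9
[[ 530.61417748 -235.58724717  234.5180261 ]
 [ 530.68619075 -235.60917192  234.71488802]
 [ 530.71651726 -235.61979692  234.81533407]] [ 3.14142350e+00 -1.92625110e-04  3.35824489e-01] [ 0.18801137  1.12244277 -1.0857572 ]
```

View pics/c4.png

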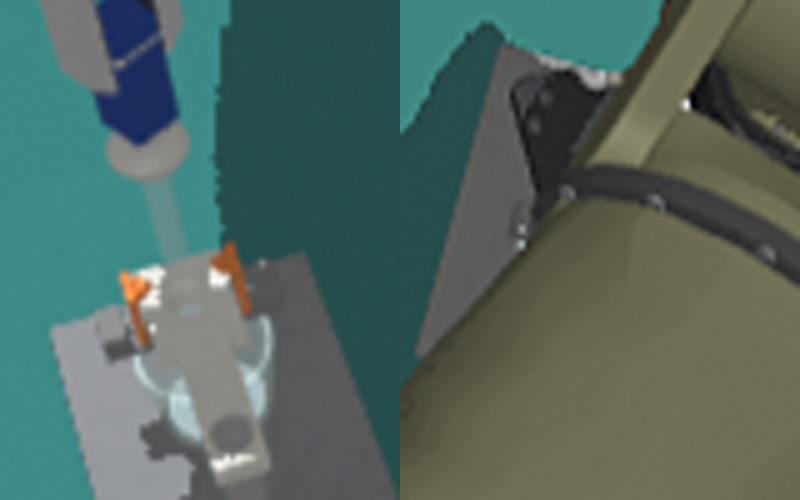

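The scene crop shows the probe upright with its tip centred above the hole and between the catches (tip at about (178,270), hole at (187,308) in crop pixels). The top view is blocked by the arm. I lower it while watching the force.

```bash
python3 -m creep '[[-1,[0,0.05,1],0],[-1,[0,0.05,2],0],[-1,[0,0.05,2.6],0],[-1,[0,0.05,3.2],0],[-1,[0,0.05,3.6],0],[-1,[0,0.05,4],0],[-1,[0,0.05,4],0]]'
```

```text
clock: 9.45
eef_pos: [530.7, -236.0, 194.2]
eef_rot: [-3.141, 0.0, 0.336]
wrist_force: [-0.6, -1.0, -0.2]
finger_gap: 23.6
finger_force: 39.9
```

The tip is 13 mm inside the hole with no lateral force. Continuing to just above the catches.

```bash
python3 -m creep '[[-1,[0,0,0.8],0],[-1,[0,0,1.6],0],[-1,[0,0,2.2],0],[-1,[0,0,2.8],0],[-1,[0,0,3.3],0],[-1,[0,0,3.3],0]]'
python3 -m creep '[[-1,[0,0,0.2],0],[-1,[0,0,0.4],0],[-1,[0,0,0.6],0],[-1,[0,0,0.6],0]]' 50
```

```text
clock: 10.05
eef_pos: [530.6, -235.9, 160.8]
eef_rot: [-3.141, 0.001, 0.336]
wrist_force: [-0.6, 0.7, -0.6]
finger_gap: 23.7
finger_force: 39.9
clock: 10.45
eef_pos: [531.0, -236.1, 155.8]
eef_rot: [3.141, -0.0, 0.336]
wrist_force: [1.1, 0.9, 0.3]
finger_gap: 23.7
finger_force: 49.9
```

```bash
python3 -m creep '[[-1,[0,0,0.2],0],[-1,[0,0,0.4],0],[-1,[0,0,0.4],0]]'; python3 -m creep '[[-1,[0,0,0.2],0],[-1,[0,0,0.4],0],[-1,[0,0,0.4],0]]'
```

```text
clock: 10.75
eef_pos: [531.5, -236.2, 152.8]
eef_rot: [3.14, -0.002, 0.336]
wrist_force: [2.2, 0.8, 5.3]
finger_gap: 23.7
finger_force: 49.9
clock: 11.05
eef_pos: [530.9, -236.0, 147.5]
eef_rot: [3.142, -0.0, 0.336]
wrist_force: [2.3, -0.9, -5.1]
finger_gap: 23.7
finger_force: 49.9
```

The force rose to about 5 N and then went to -5 N, so the catches have passed the peak and are drawing the collar in. I continue in small steps to the stop.

```bash
python3 -m creep '[[-1,[0,0,0.2],0],[-1,[0,0,0.3],0],[-1,[0,0,0.3],0]]'; python3 -m creep '[[-1,[0,0,0.1],0],[-1,[0,0,0.2],0],[-1,[0,0,0.2],0],[-1,[0,0,0.2],0]]'
```

```text
clock: 11.35
eef_pos: [530.4, -235.9, 143.7]
eef_rot: [-3.14, 0.001, 0.336]
wrist_force: [1.7, -0.6, -8.6]
finger_gap: 24.1
finger_force: 49.9
clock: 11.75
eef_pos: [530.9, -236.0, 142.8]
eef_rot: [3.142, -0.0, 0.336]
wrist_force: [-0.2, 1.4, -2.9]
finger_gap: 23.7
finger_force: 49.9
```

```bash
python3 -m creep '[[-1,[0,0,0.1],0],[-1,[0,0,0.1],0],[-1,[0,0,0.1],0]]'; python3 -m creep '[[-1,[0,0,0.1],0],[-1,[0,0,0.1],0],[-1,[0,0,0.1],0]]'
```

```text
clock: 12.05
eef_pos: [531.0, -236.2, 142.0]
eef_rot: [3.141, -0.001, 0.336]
wrist_force: [0.2, 0.2, 2.1]
finger_gap: 23.8
finger_force: 49.9
clock: 12.35
eef_pos: [531.2, -236.2, 142.0]
eef_rot: [3.14, -0.001, 0.336]
wrist_force: [-2.4, 2.3, 10.1]
finger_gap: 23.5
finger_force: 50.0
```

It stops at TCP z 142.0, exactly the expected home height, with 10 N. I check that it holds steady, and look at it.

```bash
python3 -m creep '[[-1,[0,0,0],0],[-1,[0,0,0],0],[-1,[0,0,0],0],[-1,[0,0,0],0]]' >/dev/null; python3 - <<'E'
from h import *
f=[]
for i in range(8): im=manip.camera("scene"); q=manip.read_state(); f.append(np.r_[q["eef_pos"],q["wrist_force"]])
print(np.round(f,1),q["finger_force"],q["eef_rot"],q["clock"])
cv2.imwrite("pics/c5.png",cv2.resize(im[180:280,140:240],(600,600),interpolation=2)[:,:,::-1])
E
```

```text
[[ 531.2 -236.2  141.9   -2.1    2.     9.1]
 [ 531.1 -236.2  141.9   -3.1    1.5   10.4]
 [ 531.2 -236.2  142.    -3.4    1.    10.7]
 [ 531.1 -236.2  141.9   -2.4    1.2    9.6]
 [ 531.2 -236.2  141.9   -1.6    2.1   10.3]
 [ 531.1 -236.2  141.9   -2.7    2.1    9. ]
 [ 531.1 -236.2  141.9   -2.6    2.4   10.2]
 [ 531.1 -236.2  141.9   -3.2    1.6   10.3]] 49.95350897312164 [ 3.14048046e+00 -1.13222453e-03  3.35769319e-01] 13.15
```

View pics/c5.png

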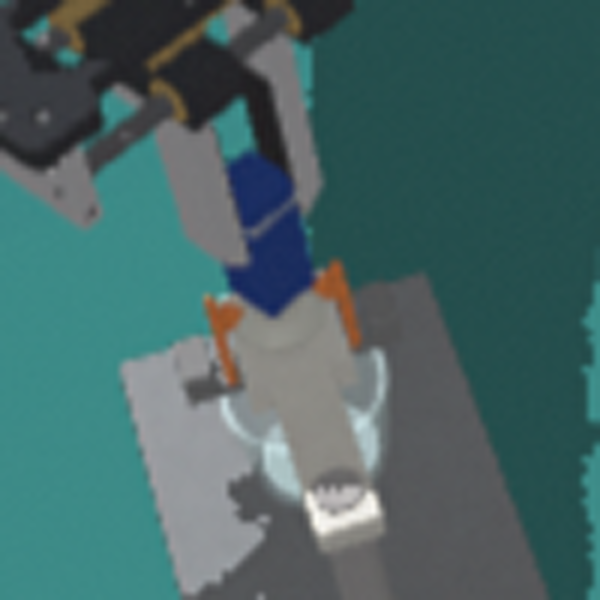

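The picture shows the collar on the clamp face at about (280,325), with both orange catches back over it at (220,315) and (335,285). The beaker is in place. The force is steady at about 10 N and the grip at 50 N, so I hand it in.

```bash
python3 -c "
from cell import manip
print(manip.sign_off())"
```

```text
the job is handed in; nothing more can be done
None
```

The probe is snapped home in the clamp, still held with 50 N grip and pressed down with about 10 N, and the job was handed in at about 13 s; the hand-in call returned no verdict.

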